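# Put the pill crusher away in the push-latch drawer

## Task

Put the pill crusher away: press the front of the little chest's drawer so that its push-push latch lets it spring open, lay the crusher in the drawer, then push the drawer shut until the latch catches and it stays shut when you let go. Press it firmly home but do not force it against its stop (25 N is too much), lay the crusher in rather than dropping it, and leave the other things on the shelf where they are.

Things in the scene. Friction and masses are not known exactly. Their poses are not given: they have to be found in the camera images.
- drawer (a joint): how far the drawer stands out, m: 0 (within 2 mm) latched shut, 0.13 fully open, negative while pressed in. Push-push latch: press in some 1 to 2 cm below 0, let go: from shut it springs fully open in about 1 s, from open it now stays shut. The depth needed differs each time and cannot be seen. Too shallow a press changes nothing (shut stays shut, open springs out): press again, deeper
- drawer_front (a point): centre of the drawer's outer front face, moving with it: x into the chest (the way to press), y along the front, z up. Plain pale wood, no handle, 238 wide, 82 high, 12 mm thick. A spring of 3 to 6 N and damping of 20 N s/m resist the push; 1 to 4 mm beyond the latch depth a stop is felt as a steep rise: a slow push (under 20 mm/s) that reads 10 to 15 N is deep enough; 25 N there is forcing
- drawer_bay (a point): point on the drawer's inner floor, moving with it, 70 mm behind the outer front face, mid-width; axes as drawer_front. The inside is 194 mm across (y), from x = -0.058 (back of the front panel) to 0.106. Side walls stand 40 mm, the front panel 68 mm above the floor. Fully open, it is clear from above from x = -0.058 to 0.09; the rest is beneath the chest's top
- chest_top (a point): middle of the top of the fixed dark wooden chest, 240 wide (y), 173 deep (x; its face 86 mm before this point), 90 mm high, standing on the shelf board (whose top is 45 mm above the work surface); x and y as drawer_front. The drawer's front panel covers the chest's face and, latched shut, stands 25 mm clear of it; the panel's middle is 45 mm below the chest's top
- crusher_mid (a point): centre of the stainless steel pill crusher, two flat levers one above the other round a squat cup, lying on the shelf: 120 long (its x), 30 wide at the cup in the middle (its y; levers 24 to 26), 38 mm high (z up), about 0.25 kg; this point is 19 mm above its underside. Grip it across the 30 mm width from above. It fits in the drawer lying across it (its x along the front's y)
- thermometer: white plastic dial room thermometer standing on a foot 45 by 90 mm, dial 116 mm across, 122 mm high; origin at the middle of its underside. Leave alone
- timer: green plastic egg timer, 70 mm across, 83 mm high; origin at the middle of its underside. Leave alone
- jar: closed glass spice jar, 48 mm across, 95 mm high; origin at the middle of its underside. Leave alone
There are look-alikes about, which are no part of the job. Of the things shaped like the part that bears crusher_mid, the bare steel one is meant.

How it is judged:
On the way, in this order (a step that is already met when the one before it is completed fails the run):
1. the drawer has sprung open (value of joint drawer above 0.115 m), for 0.2 s.
2. the crusher lies in the open drawer, let go (value of joint drawer above 0.08 m and x of crusher_mid in the frame of drawer_bay between -0.058 and 0.106 m and y of crusher_mid in the frame of drawer_bay between -0.097 and 0.097 m and z of crusher_mid in the frame of drawer_bay below 0.03 m and contact force between the fingers and crusher below 0.2 N), for 0.2 s.
At the end, for the whole second after the job is handed in: The drawer is latched shut (within 4 mm of its shut position) and still, with the crusher lying at rest inside the drawer (its centre within the inner walls and less than 30 mm above the drawer's floor) (value of joint drawer between -0.004 and 0.004 m and velocity of joint drawer between -0.01 and 0.01 m/s and x of crusher_mid in the frame of drawer_bay between -0.058 and 0.106 m and y of crusher_mid in the frame of drawer_bay between -0.097 and 0.097 m and z of crusher_mid in the frame of drawer_bay below 0.03 m and linear speed of crusher below 0.02 m/s); the robot touches nothing.
It fails at once if the drawer is forced against its stop: pressed in with more than 25 N (value of joint drawer below -0.006 m and contact force between any of the arm, the fingers and chest above 25 N).
It fails at once if the crusher is dropped: loose with its centre more than 45 mm above where it lies in the drawer (contact force between the fingers and crusher below 0.01 N and height (world z) of crusher_mid above 0.127 m).
It fails at once if the thermometer, timer or jar is moved by more than 30 mm (distance of any of thermometer, timer, jar from where it was at the start of the episode above 0.03 m).
It also fails if it takes over 72 s, if anything falls off the work surface, if the arm or the gripper's body presses on something with over 40 N, if the wrist force passes 120 N, or if a joint passes its speed limit or range.

## Robot

A 6-joint arm with a two-finger parallel gripper is mounted at the origin on the work surface. World frame = base frame: x ahead of the robot, y to its left, z up, the work surface at z = 0. Lengths are in m, angles in rad, forces in N, time in s.
With the tool pointing down it reaches from about 0.375 to 0.975 m from the base axis. Payload 3.8 kg.
Tool frame: the origin (TCP) lies at the very end of the fingers, on their centre line; the grasp point (between the pads) lies 19 mm behind it (bot.hold_point_z is the distance from the TCP to the grasp point, in m); z points along the fingers, y is the line along which they close (so a half turn about z gives the same grasp; the last joint's range is limited). The gripper opens to 88 mm and grips with 3 to 60 N. Pads are 18 mm wide; open, the fingers measure 123 mm over their backs; the gripper's body (75 mm by 187 mm) begins 45 mm behind the grasp point.
Start: joints at [1.169, 0.264, 1.604, -0, 1.274, -0.037], TCP at [0.241, 0.631, 0.239] pointing down, gripper open.
Joint ranges: [-2.63, 2.63], [-0.94, 2.18], [0.31, 2.57], [-1.31, 4.45], [0, 2.66], [-2.55, 2.55]. Speed limits (rad/s): [2.57, 2.57, 3.14, 3.14, 3.14, 3.14].

## Interface

Orientations are given as a rotation vector (axis times angle).
In Python, from cell import bot, eyes, job gives the robot as it stands. The module is installed in compiled form; this text tells all that it offers.
- The arm moves only by the shell command python3 -m jog 'ROWS'. ROWS is JSON, a list that holds one entry, the list of rows, each a list of 7 numbers: the shift along the world's x, y, z in mm, then the turn, a rotation vector about the world's x, y, z in rad, then the closure, from -1 (fully open) to 1 (shut). A call has 1 to 20 rows; each row shifts and turns the commanded pose from where the row before left it; what a row does not reach is not made up. A row lasts 1/10 s, in which the tool goes at most 50 mm and 8.59 degrees, less where a joint would pass 70% of its speed; a pose out of reach is approached as far as the arm can. A call with a gripper value outside its range is refused whole. The fingers move at their own pace and stop on an object; the grip force is fixed at half the most. Time passes only in rows, so rows that do not move let the fingers close. It gives the time, the measured TCP pose, the force, the opening and the grip force at its end, in the units of the state.
- bot.read_state(): the state, without advancing time (a new reading comes with each control period).
- eyes.grab_frame(name): name is "scene" or "top"; returns the picture (420x560x3 uint8, red, green, blue); there is no depth.
- eyes.get_calibration(name): a dict with "camera_matrix" (3x3 intrinsics, pixels), "R" (3x3) and "t" (3): a world point X has camera coordinates R X + t. Camera axes: x right, y down, z forward; pixel columns grow to the right and rows downward; lengths in m; the calibration is good to about 2 mm. A picture is of the moment at which its call begins. get_calibration takes no time and is no camera call.
- job.sign_off(): hands the job in; it is judged then, once.
The state is a dict: "time": time; "joints": joint angles; "joint_velocities": joint speeds; "joint_efforts": joint torques, N m; "tool_pos": TCP position; "tcp_rot": TCP orientation; "wrist_force": force on the tool from outside, world axes, zero at the start; "torque": the same for the moment, N m; "opening": opening from 0.0 (shut) to 1.0 (fully open); "gripper_force": force on a finger pad.
Only numpy, scipy, OpenCV 4.12 (cv2) and the standard library are available. Lean on these libraries where they do the work, as an engineer would, in place of code of your own. Each camera call takes 0.05 s, during which the arm holds its last target. There are 200 camera calls.

## Working session

There is one attempt and no reset: what is moved stays moved. The work goes in short steps, Python scripts to look and compute and a shell command to move; the robot and the scene stay as the last step left them, time stands still between calls to the robot, and variables do not carry over. Pictures are saved under pics/ and viewed, at most 10 in all, crops included, and the job is handed in when it is done.

```bash
mkdir -p pics; python3 - <<'E'
from cell import bot,eyes
import cv2
for n in("scene","top"):
    cv2.imwrite(f"pics/{n}0.png",eyes.grab_frame(n)[:,:,::-1])
    c=eyes.get_calibration(n); print(n,c["camera_matrix"],c["R"],-c["R"].T@c["t"])
s=bot.read_state();print(s["time"],s["tool_pos"],s["tcp_rot"],s["wrist_force"],s["opening"])
E
```

```text
scene [[527.87206444   0.         279.71521224]
 [  0.         527.87206444 210.41720032]
 [  0.           0.           1.        ]] [[-0.76682169  0.64184054  0.00502207]
 [ 0.53843189  0.6474967  -0.53929503]
 [-0.34939319 -0.41083909 -0.84210192]] [1.08481781 0.53267011 1.48683034]
top [[491.79093503   0.         270.08971008]
 [  0.         491.79093503 206.77404902]
 [  0.           0.           1.        ]] [[ 0.00508202 -0.99996748  0.00626237]
 [-0.98731516 -0.00601133 -0.15865885]
 [ 0.15869133 -0.00537662 -0.9873136 ]] [ 0.26106099 -0.13210194  1.62305055]
0.1 [0.24058907 0.62999171 0.23753406] [-5.69788681e-01 -3.08905015e+00  3.05098389e-03] [-0.84265971 -0.12851329 -0.01859236] 0.9985226159620122
```

View pics/scene0.png

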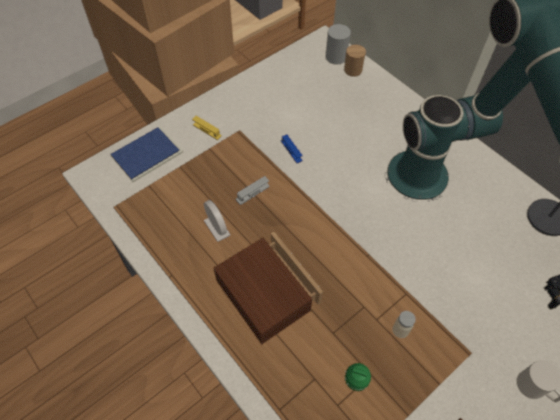

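View pics/top0.png

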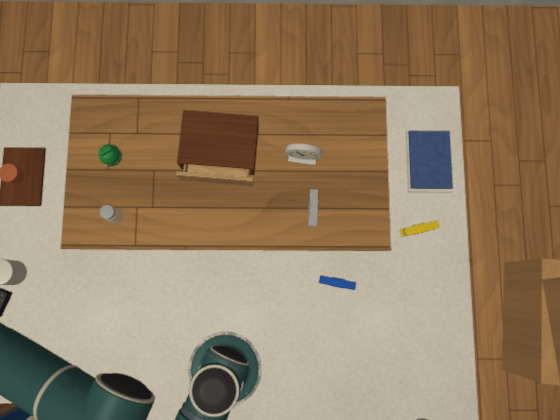

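The scene view shows the dark chest at about (262,290), with its drawer front towards the robot. In the top view the chest is at (218,140), the timer at (110,155), the jar at (108,213) and the thermometer at (303,153).
Crusher candidates in the top view are grey steel (313,208), yellow (420,228) and blue (338,283). The grey one is bare steel and lies on the shelf, so it is the one meant. An enlarged crop will confirm this.

```bash
python3 - <<'E'
import cv2
a=cv2.imread("pics/top0.png")
cv2.imwrite("pics/crop.png",cv2.resize(a[95:245,165:345],None,fx=4,fy=4,interpolation=cv2.INTER_CUBIC))
E
cat > h.py <<'E'
import numpy as np
from cell import eyes
def w(n,u,v,z):
    c=eyes.get_calibration(n);K=c["camera_matrix"];R=c["R"];o=-R.T@c["t"]
    d=R.T@np.linalg.solve(K,[u,v,1]);return (o+d*(z-o[2])/d[2]).round(4)
E
```

```text
(no output)
```

View pics/crop.png

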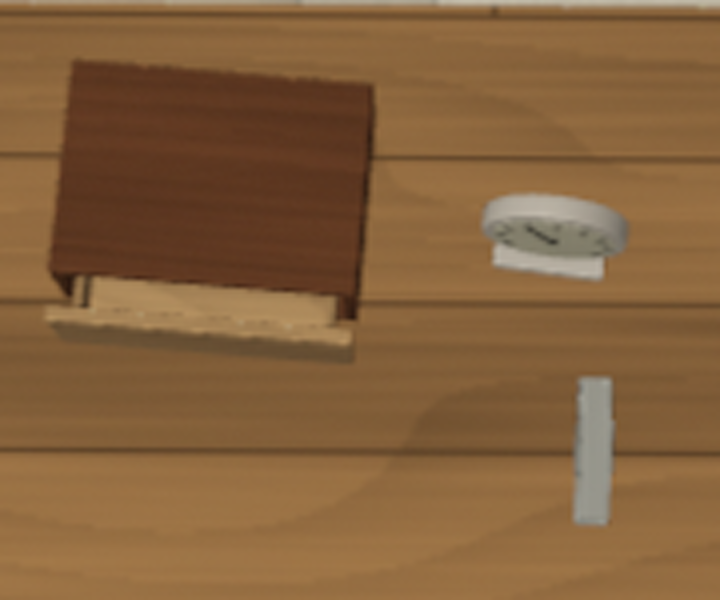

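```bash
python3 - <<'E'
from h import *
def p(u,v,z): return w("top",165+(u+.5)/4-.5,95+(v+.5)/4-.5,z)
C=np.array([p(*q,.135) for q in((73,60),(375,86),(357,297),(50,270))]);print(C,C.mean(0))
print([np.linalg.norm(C[i]-C[i-1]).round(3) for i in range(4)])
e=C[0]-C[1]+C[3]-C[2]; print("yaw of front from y axis deg",np.degrees(np.arctan2(-e[0],e[1])), "depth dir",np.degrees(np.arctan2(*(C[0]+C[1]-C[2]-C[3])[[1,0]])))
F=np.array([p(47,322,.131),p(352,346,.131)]);print("front",F,F.mean(0),np.linalg.norm(F[0]-F[1]))
K=np.array([p(*q,.083) for q in((580,377),(612,378),(607,524),(574,522))]);print("crusher",K.mean(0),[np.linalg.norm(K[i]-K[i-1]).round(3) for i in range(4)]); d=K[0]+K[1]-K[2]-K[3];print(np.degrees(np.arctan2(d[1],d[0])))
print("scene check", w("scene",253,190,.075))
print("thermo",p(555,215,.16),"foot",p(548,262,.05))
from cell import bot
from scipy.spatial.transform import Rotation as R
print(R.from_rotvec(bot.read_state()["tcp_rot"]).as_matrix().round(3))
E
```

```text
[[ 0.8096  0.1371  0.135 ]
 [ 0.7899 -0.1017  0.135 ]
 [ 0.619  -0.0893  0.135 ]
 [ 0.6389  0.1493  0.135 ]] [0.71435 0.02385 0.135  ]
[np.float64(0.171), np.float64(0.24), np.float64(0.171), np.float64(0.239)]
yaw of front from y axis deg -4.741789754519058 depth dir -4.118990644025817
front [[ 0.5985  0.1509  0.131 ]
 [ 0.581  -0.0857  0.131 ]] [0.58975 0.0326  0.131  ] 0.2372463066098185
crusher [ 0.50845  -0.276475  0.083   ] [np.float64(0.117), np.float64(0.026), np.float64(0.117), np.float64(0.026)]
-2.620347982193736
scene check [ 0.5153 -0.2723  0.075 ]
thermo [ 0.6786 -0.2414  0.16  ] foot [ 0.67   -0.2437  0.05  ]
[[-0.934  0.357 -0.001]
 [ 0.357  0.934 -0.002]
 [ 0.    -0.002 -1.   ]]
```

The crop at (593,450) shows bare steel lever faces 117 mm long and 26 mm wide, so this is the crusher, at (0.508, -0.276). The drawer front's outer face is at (0.591, 0.033, 0.09), pressed along (0.997, -0.08). The chest sizes check out at 240 x 171 mm.

```bash
python3 -m jog '[[[20,-37,0,0,0,0.018,1],[20,-37,0,0,0,0.018,1],[20,-37,0,0,0,0.018,1],[20,-37,0,0,0,0.018,1],[20,-37,0,0,0,0.018,1],[20,-37,0,0,0,0.018,1],[20,-37,0,0,0,0.018,1],[20,-37,0,0,0,0.018,1],[20,-37,0,0,0,0.018,1],[20,-37,0,0,0,0.018,1],[20,-37,0,0,0,0.018,1],[20,-37,0,0,0,0.018,1],[20,-37,0,0,0,0.018,1],[20,-37,0,0,0,0.018,1],[20,-37,0,0,0,0.018,1],[15,-37,0,0,0,0.018,1],[0,0,-40,0,0,0,1],[0,0,-40,0,0,0,1],[0,0,-30,0,0,0,1],[0,0,-30,0,0,0,1]]]'
```

```text
time: 2.1
tool_pos: [0.555, 0.0382, 0.0967]
tcp_rot: [-0.122, -3.138, 0.0]
wrist_force: [0.0, -0.0, 0.1]
opening: 0.003
gripper_force: 0.0
```

```bash
python3 -m jog '[[[6,-0.5,0,0,0,0,1],[6,-0.5,0,0,0,0,1],[4,-0.3,0,0,0,0,1],[1.5,-0.1,0,0,0,0,1],[1.5,-0.1,0,0,0,0,1],[1.5,-0.1,0,0,0,0,1],[1.5,-0.1,0,0,0,0,1],[1.5,-0.1,0,0,0,0,1],[1.5,-0.1,0,0,0,0,1],[1.5,-0.1,0,0,0,0,1],[1.5,-0.1,0,0,0,0,1]]]'
```

```text
time: 3.2
tool_pos: [0.5823, 0.0366, 0.0986]
tcp_rot: [-0.12, -3.136, 0.0]
wrist_force: [-5.7, -0.4, 5.9]
opening: 0.005
gripper_force: 3.0
```

```bash
python3 - <<'E'
from cell import bot,eyes
import cv2,numpy as np
a=eyes.grab_frame("scene")[:,:,::-1][190:340,190:370]; b=eyes.grab_frame("top")[:,:,::-1][90:240,140:320]
cv2.imwrite("pics/c1.png",cv2.resize(np.hstack([a,b]),None,fx=2.2,fy=2.2,interpolation=cv2.INTER_CUBIC))
s=bot.read_state();print(s["tool_pos"],s["wrist_force"],s["torque"])
E
```

```text
[0.58259307 0.03655084 0.09860073] [-5.09808324  0.36257127  4.06979546] [ 0.10727353  0.57604582 -0.0018949 ]
```

View pics/c1.png

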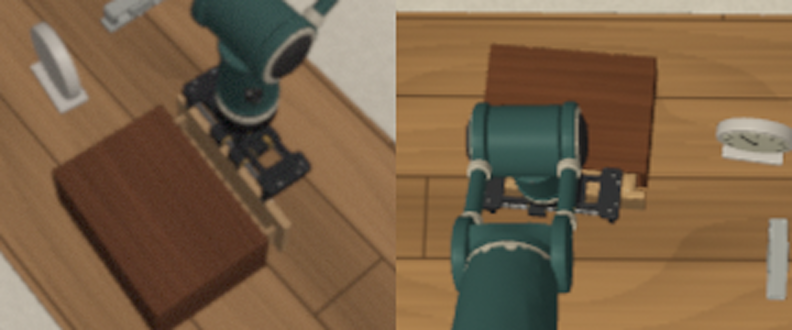

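The fingers are against the front face near mid-width, at (250,150) in the left crop. Nothing else is touched, so I continue slowly.

```bash
python3 -m jog '[[[1.2,-0.1,0,0,0,0,1],[1.2,-0.1,0,0,0,0,1],[1.2,-0.1,0,0,0,0,1],[1.2,-0.1,0,0,0,0,1],[1.2,-0.1,0,0,0,0,1],[1.2,-0.1,0,0,0,0,1],[1.2,-0.1,0,0,0,0,1]]]'
```

```text
time: 4.0
tool_pos: [0.5906, 0.0359, 0.0986]
tcp_rot: [-0.12, -3.136, -0.0]
wrist_force: [-7.1, 0.3, 5.3]
opening: 0.005
gripper_force: 3.3
```

```bash
python3 -m jog '[[[1.2,-0.1,0,0,0,0,1],[1.2,-0.1,0,0,0,0,1],[1,-0.1,0,0,0,0,1]]]'; 
```

```text
time: 4.3
tool_pos: [0.5939, 0.0357, 0.0986]
tcp_rot: [-0.12, -3.135, -0.0]
wrist_force: [-6.1, 0.9, 5.1]
opening: 0.007
gripper_force: 3.3
```

```bash
python3 -m jog '[[[1,-0.1,0,0,0,0,1],[1,-0.1,0,0,0,0,1]]]'; 
```

```text
time: 4.5
tool_pos: [0.5959, 0.0355, 0.0986]
tcp_rot: [-0.12, -3.135, -0.0]
wrist_force: [-6.8, 1.2, 6.0]
opening: 0.008
gripper_force: 3.3
```

```bash
python3 -m jog '[[[1,-0.1,0,0,0,0,1],[1,-0.1,0,0,0,0,1]]]'; 
```

```text
time: 4.7
tool_pos: [0.5971, 0.0354, 0.0986]
tcp_rot: [-0.12, -3.133, -0.0]
wrist_force: [-10.2, 0.5, 7.9]
opening: 0.001
gripper_force: 5.2
```

```bash
python3 -m jog '[[[1,-0.1,0,0,0,0,1]]]'; 
```

```text
time: 4.8
tool_pos: [0.5975, 0.0354, 0.0986]
tcp_rot: [-0.12, -3.132, -0.0]
wrist_force: [-12.0, 1.1, 10.5]
opening: 0.004
gripper_force: 6.2
```

```bash
python3 -m jog '[[[-45,3,0,0,0,0,1],[-50,4,10,0,0,0,1],[0,0,40,0,0,0,1],[0,-20,40,0,0,0,1],[0,-40,0,0,0,0.01,0],[0,-40,0,0,0,0.01,-1],[0,-40,0,0,0,0.01,-1],[0,-40,0,0,0,0,-1],[0,-40,0,0,0,0,-1],[0,-40,0,0,0,0,-1],[0,-40,0,0,0,0,-1],[0,-20,0,0,0,0,-1],[0,0,0,0,0,0,-1]]]'
python3 - <<'E'
from cell import bot,eyes
import cv2,numpy as np
a=eyes.grab_frame("scene")[:,:,::-1][150:330,180:360]; b=eyes.grab_frame("top")[:,:,::-1][90:270,160:340]
cv2.imwrite("pics/c2.png",cv2.resize(np.hstack([a,b]),None,fx=2.2,fy=2.2,interpolation=cv2.INTER_CUBIC))
E
```

```text
time: 6.1
tool_pos: [0.5068, -0.281, 0.1884]
tcp_rot: [0.079, 3.14, -0.002]
wrist_force: [0.8, 0.5, 0.3]
opening: 0.793
gripper_force: 0.0
```

View pics/c2.png

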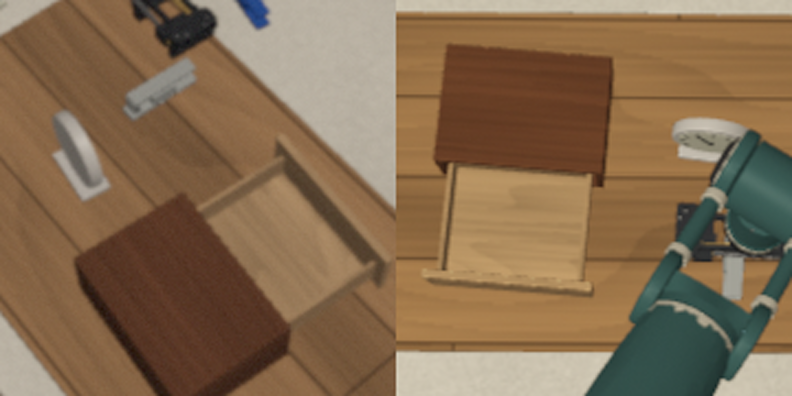

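The drawer has sprung open, as both crops show. The crusher is still on the shelf, with its centre at about (253,188) in the scene view. Next I descend and grip.

```bash
python3 -m jog '[[[2,2,-30,0,0,0,-1],[1,1,-30,0,0,0,-1],[0,1,-30,0,0,0,-1],[0,0,-20,0,0,0,-1],[0,0,-15,0,0,0,-1],[0,0,-7,0,0,0,-1],[0,0,0,0,0,0,-1],[0,0,0,0,0,0,0.2],[0,0,0,0,0,0,1],[0,0,0,0,0,0,1],[0,0,0,0,0,0,1],[0,0,0,0,0,0,1],[0,0,0,0,0,0,1],[0,0,0,0,0,0,1],[0,0,0,0,0,0,1]]]'
```

```text
time: 7.7
tool_pos: [0.5099, -0.2747, 0.0567]
tcp_rot: [0.073, 3.14, -0.002]
wrist_force: [-0.1, -2.0, 0.8]
opening: 0.332
gripper_force: 30.0
```

Gripped at 29 mm opening, which matches the cup. Now lift, turn by -92° and carry it over the drawer.

```bash
python3 -m jog '[[[0,0,15,0,0,0,1],[0,0,30,0,0,0,1],[0,0,35,0,0,0,1],[0,0,35,0,0,0,1],[1,28.5,0,0,0,-0.146,1],[1,28.5,0,0,0,-0.146,1],[1,28.5,0,0,0,-0.146,1],[1,28.5,0,0,0,-0.146,1],[1,28.5,0,0,0,-0.146,1],[1,28.5,0,0,0,-0.146,1],[1,28.5,0,0,0,-0.146,1],[1,28.5,0,0,0,-0.146,1],[2,28.5,0,0,0,-0.146,1],[2,28.5,0,0,0,-0.146,1],[1,28,0,0,0,-0.146,1],[0,0,0,0,0,0,1],[0,0,0,0,0,0,1]]]'
python3 - <<'E'
from h import *
from cell import bot
import cv2
a=eyes.grab_frame("scene")[:,:,::-1][150:330,180:360]; b=eyes.grab_frame("top")[:,:,::-1][90:270,120:300]
cv2.imwrite("pics/c3.png",cv2.resize(np.hstack([a,b]),None,fx=2.2,fy=2.2,interpolation=cv2.INTER_CUBIC))
print(bot.read_state()["joints"]); F=[w("top",172.7,215.9,.131),w("top",249,223,.131)];print(F,np.mean(F,0))
E
```

```text
time: 9.4
tool_pos: [0.5221, 0.0395, 0.1715]
tcp_rot: [-2.306, -2.132, 0.001]
wrist_force: [-0.5, -0.1, -3.8]
opening: 0.333
gripper_force: 30.0
[ 2.60025955e-02  3.16889349e-02  1.99740550e+00 -2.63803145e-04
  1.11304663e+00  1.06886853e-01]
[array([0.4708, 0.1576, 0.131 ]), array([ 0.4503, -0.076 ,  0.131 ])] [0.46055 0.0408  0.131  ]
```

View pics/c3.png

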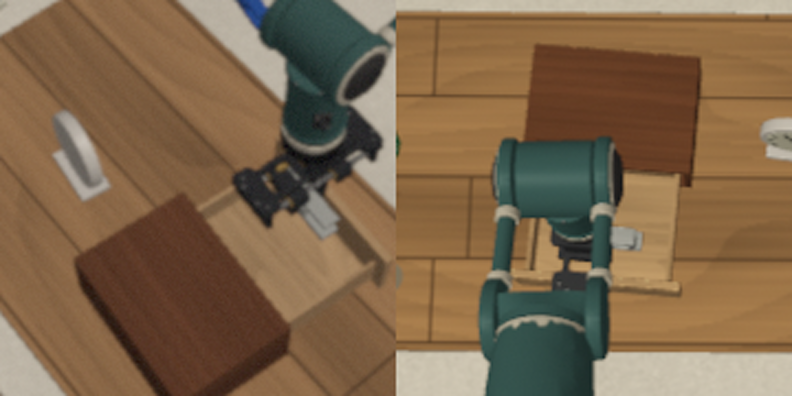

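The crusher hangs over the drawer bay, lying across it (about (320,210) left crop, (625,238) right crop). Lower it in.

```bash
python3 -m jog '[[[0,0,-20,0,0,0,1],[0,0,-25,0,0,0,1],[0,0,-20,0,0,0,1],[0,0,-15,0,0,0,1],[0,0,-8,0,0,0,1],[0,0,-3,0,0,0,1],[0,0,-2,0,0,0,1],[0,0,0,0,0,0,1]]]'
```

```text
time: 10.3
tool_pos: [0.5234, 0.0388, 0.0791]
tcp_rot: [2.31, 2.128, 0.001]
wrist_force: [-0.6, -0.3, -3.2]
opening: 0.339
gripper_force: 30.0
```

```bash
python3 -m jog '[[[0,0,-1.5,0,0,0,1],[0,0,-1,0,0,0,1],[0,0,-1,0,0,0,1],[0,0,0,0,0,0,1]]]'
```

```text
time: 10.7
tool_pos: [0.5227, 0.0389, 0.075]
tcp_rot: [-2.311, -2.129, 0.0]
wrist_force: [0.1, -0.4, -3.9]
opening: 0.334
gripper_force: 30.0
```

```bash
python3 -m jog '[[[0,0,-1,0,0,0,1],[0,0,-1,0,0,0,1],[0,0,0,0,0,0,1]]]'
```

```text
time: 11.0
tool_pos: [0.5236, 0.0389, 0.0746]
tcp_rot: [2.31, 2.128, 0.002]
wrist_force: [-2.8, -0.2, 6.2]
opening: 0.338
gripper_force: 30.0
```

It has touched the floor. Open part way only, then rise straight up and clear.

```bash
python3 -m jog '[[[0,0,0,0,0,0,0.2],[0,0,0,0,0,0,0.1],[0,0,0,0,0,0,0],[0,0,0,0,0,0,0],[0,0,0,0,0,0,0],[0,0,10,0,0,0,0],[0,0,20,0,0,0,0],[0,0,30,0,0,0,0],[0,0,30,0,0,0,0],[0,0,30,0,0,0,0],[0,0,0,0,0,0,1]]]'
```

```text
time: 12.1
tool_pos: [0.5263, 0.039, 0.1989]
tcp_rot: [2.306, 2.124, 0.012]
wrist_force: [-0.4, 0.7, 0.4]
opening: 0.434
gripper_force: 0.0
```

```bash
python3 -m jog '[[[-10,1,0,0,0,0.143,1],[-10,1,0,0,0,0.143,1],[-11,1,0,0,0,0.143,1],[-11,1,0,0,0,0.143,1],[-11,1,0,0,0,0.143,1],[-11,1,0,0,0,0.143,1],[-11,1,0,0,0,0.143,1],[-11,1,0,0,0,0.143,1],[-11,1,0,0,0,0.143,1],[-11,0,0,0,0,0.143,1],[-8,0,0,0,0,0.143,1],[0,0,0,0,0,0,1]]]'
python3 - <<'E'
from cell import bot,eyes
import cv2,numpy as np
a=eyes.grab_frame("scene")[:,:,::-1][150:330,180:360]; b=eyes.grab_frame("top")[:,:,::-1][90:270,120:300]
cv2.imwrite("pics/c4.png",cv2.resize(np.hstack([a,b]),None,fx=2.2,fy=2.2,interpolation=cv2.INTER_CUBIC))
E
```

```text
time: 13.3
tool_pos: [0.4054, 0.0479, 0.1923]
tcp_rot: [-0.124, -3.138, 0.0]
wrist_force: [0.5, 0.2, -0.2]
opening: 0.007
gripper_force: 0.0
```

View pics/c4.png

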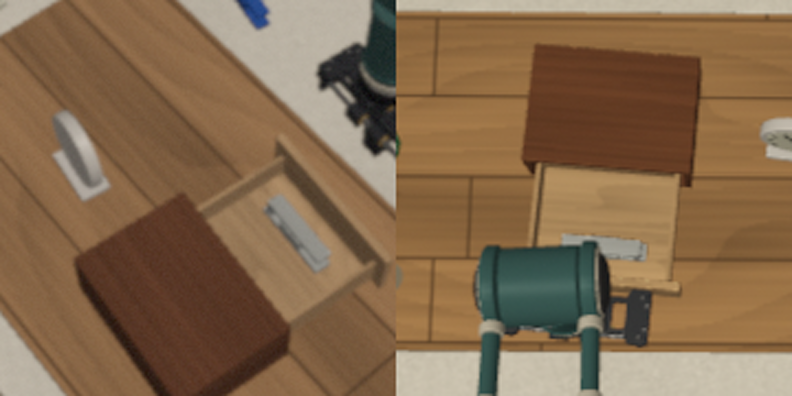

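The crusher lies flat across the drawer, at (297,232) in the left crop. Now I lower the closed fingers in front of the drawer and push it home.

```bash
python3 -m jog '[[[0,0,-35,0,0,0,1],[0,0,-35,0,0,0,1],[0,0,-24,0,0,0,1],[15,-1.2,0,0,0,0,1],[15,-1.2,0,0,0,0,1],[5,-0.4,0,0,0,0,1],[5,-0.4,0,0,0,0,1],[5,-0.4,0,0,0,0,1],[5,-0.4,0,0,0,0,1],[6,-0.5,0,0,0,0,1],[7,-0.5,0,0,0,0,1],[8,-0.6,0,0,0,0,1],[8,-0.6,0,0,0,0,1],[8,-0.6,0,0,0,0,1]]]'
```

```text
time: 14.8
tool_pos: [0.4923, 0.0412, 0.0989]
tcp_rot: [-0.125, -3.136, 0.0]
wrist_force: [-6.1, 0.5, 4.1]
opening: 0.003
gripper_force: 3.0
```

Pushing as expected. Next to about x = 0.578, slowing down towards the end.

```bash
python3 -m jog '[[[8,-0.6,0,0,0,0,1],[8,-0.6,0,0,0,0,1],[8,-0.6,0,0,0,0,1],[8,-0.6,0,0,0,0,1],[8,-0.6,0,0,0,0,1],[8,-0.6,0,0,0,0,1],[8,-0.6,0,0,0,0,1],[7,-0.6,0,0,0,0,1],[6,-0.5,0,0,0,0,1],[5,-0.4,0,0,0,0,1],[4,-0.3,0,0,0,0,1],[3,-0.2,0,0,0,0,1],[2,-0.2,0,0,0,0,1],[1.5,-0.1,0,0,0,0,1],[1.5,-0.1,0,0,0,0,1]]]'
```

```text
time: 16.3
tool_pos: [0.5781, 0.0346, 0.0989]
tcp_rot: [-0.125, -3.136, 0.0]
wrist_force: [-6.5, 0.7, 3.4]
opening: 0.005
gripper_force: 3.0
```

```bash
python3 -m jog '[[[1.3,-0.1,0,0,0,0,1],[1.3,-0.1,0,0,0,0,1],[1.3,-0.1,0,0,0,0,1],[1.3,-0.1,0,0,0,0,1],[1.3,-0.1,0,0,0,0,1],[1.3,-0.1,0,0,0,0,1],[1.3,-0.1,0,0,0,0,1],[1.3,-0.1,0,0,0,0,1],[1.3,-0.1,0,0,0,0,1]]]'
```

```text
time: 17.2
tool_pos: [0.5897, 0.0337, 0.0989]
tcp_rot: [-0.125, -3.135, 0.0]
wrist_force: [-6.2, 0.5, 3.4]
opening: 0.007
gripper_force: 3.0
```

```bash
python3 -m jog '[[[1,-0.1,0,0,0,0,1],[1,-0.1,0,0,0,0,1]]]'
```

```text
time: 17.4
tool_pos: [0.5916, 0.0336, 0.0989]
tcp_rot: [-0.125, -3.135, -0.0]
wrist_force: [-7.1, 1.1, 4.3]
opening: 0.009
gripper_force: 3.3
```

```bash
python3 -m jog '[[[1,-0.1,0,0,0,0,1],[1,-0.1,0,0,0,0,1]]]'
```

```text
time: 17.6
tool_pos: [0.5935, 0.0334, 0.0989]
tcp_rot: [-0.125, -3.135, -0.0]
wrist_force: [-6.0, 0.5, 4.2]
opening: 0.003
gripper_force: 3.3
```

```bash
python3 -m jog '[[[1,-0.1,0,0,0,0,1],[1,-0.1,0,0,0,0,1]]]'
```

```text
time: 17.8
tool_pos: [0.5955, 0.0333, 0.0989]
tcp_rot: [-0.125, -3.135, -0.0]
wrist_force: [-6.9, 1.3, 4.4]
opening: 0.002
gripper_force: 3.3
```

```bash
python3 -m jog '[[[1,-0.1,0,0,0,0,1]]]'
```

```text
time: 17.9
tool_pos: [0.5965, 0.0332, 0.0989]
tcp_rot: [-0.125, -3.135, -0.0]
wrist_force: [-5.7, 0.2, 5.1]
opening: 0.004
gripper_force: 3.4
```

```bash
python3 -m jog '[[[1,-0.1,0,0,0,0,1]]]'
```

```text
time: 18.0
tool_pos: [0.5972, 0.0331, 0.0989]
tcp_rot: [-0.125, -3.134, -0.0]
wrist_force: [-8.6, 1.3, 7.1]
opening: 0.006
gripper_force: 4.5
```

```bash
python3 -m jog '[[[1,-0.1,0,0,0,0,1]]]'
```

```text
time: 18.1
tool_pos: [0.5976, 0.0331, 0.0989]
tcp_rot: [-0.125, -3.133, -0.0]
wrist_force: [-10.3, 1.6, 8.7]
opening: 0.003
gripper_force: 5.5
```

```bash
python3 -m jog '[[[0.7,0,0,0,0,0,1]]]'; python3 -m jog '[[[-5,0.4,0,0,0,0,1],[-8,0.6,0,0,0,0,1],[-10,0.8,0,0,0,0,1],[-20,1.5,0,0,0,0,1],[-40,3,0,0,0,0,1],[-50,4,0,0,0,0,1],[-40,3,0,0,0,0,1],[0,0,40,0,0,0,1],[0,0,40,0,0,0,1],[0,0,0,0,0,0,1],[0,0,0,0,0,0,1]]]'
python3 - <<'E'
from cell import bot,eyes
import cv2,numpy as np
a=eyes.grab_frame("scene")[:,:,::-1][150:330,180:360]; b=eyes.grab_frame("top")[:,:,::-1][90:270,160:340]
cv2.imwrite("pics/c5.png",cv2.resize(np.hstack([a,b]),None,fx=2.2,fy=2.2,interpolation=cv2.INTER_CUBIC))
E
```

```text
time: 18.2
tool_pos: [0.5978, 0.0331, 0.0989]
tcp_rot: [-0.125, -3.132, -0.0]
wrist_force: [-11.8, 1.1, 8.5]
opening: 0.005
gripper_force: 5.9
time: 19.3
tool_pos: [0.4294, 0.046, 0.1805]
tcp_rot: [0.125, 3.134, 0.0]
wrist_force: [-0.3, 0.3, -0.1]
opening: 0.007
gripper_force: 0.0
```

View pics/c5.png

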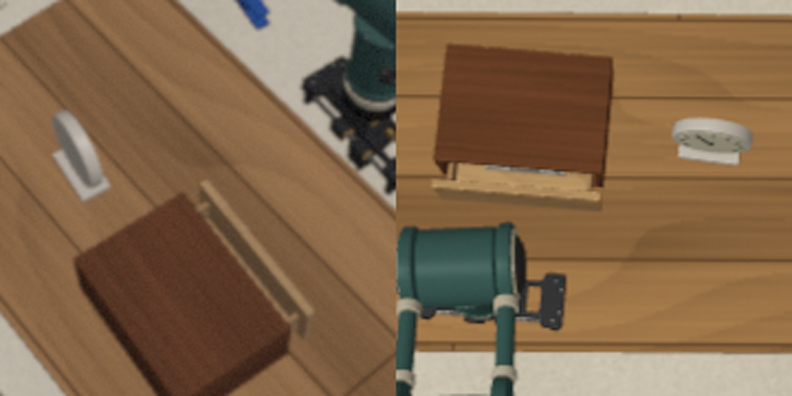

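The drawer stays shut with its front at (515,190) in the right crop, which matches its starting position. The crusher's edge shows inside, and the arm is clear.

```bash
python3 -c "
from cell import job
print(job.sign_off())"
```

```text
the job is handed in; nothing more can be done
None
```

The pill crusher is in the drawer, the drawer is latched shut and stayed shut when I let go, and the job was handed in at about 19 s; sign-off returned no verdict.

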